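# Clamp the adaptor in the notched test stand

## Robot

A 6-joint arm with a two-finger parallel gripper is mounted at the origin on a cart in front of the work surface, level with it; the furniture and walls round the work are solid. World frame = base frame: x ahead of the robot, y to its left, z up, the work surface at z = 0. Lengths are in m, angles in rad, forces in N, time in s.
With the tool pointing down it reaches from about 0.375 to 0.9 m from the base axis. Payload 3.1 kg.
Tool frame: the origin (TCP) lies on the centre line of the jaws, within the pads' length; the fingertips stand 22 mm ahead of it and the grasp point (between the pads) lies 3 mm ahead of it; z points along the fingers, x is the direction in which the jaws open and shut, and the axes are right-handed (so a half turn about z gives the same grasp; the last joint's range is limited). The gripper opens to 87 mm and grips with 3 to 60 N. Pads are 19 mm wide; open, the fingers measure 117 mm over their backs; the gripper's body (75 mm by 190 mm) begins 51 mm behind the grasp point.
Start: joints at [1.083, 0.527, 1.433, -0, 1.181, -0.178], TCP at [0.19, 0.595, 0.223] pointing down, gripper open.
Joint ranges: [-3.08, 3.08], [-0.75, 2.2], [0.22, 2.44], [-1.43, 4.57], [0, 2.65], [-2.85, 2.85]. Speed limits (rad/s): [2.79, 2.79, 3.14, 3.14, 3.14, 3.14].

## Interface

Orientations are given as a unit quaternion [x, y, z, w].
In Python, from rig import robot, camera, order gives the robot as it stands.
- The arm moves only by the shell command python3 -m pendant 'ROWS' [OPENING] [FORCE]. ROWS is JSON, a list of rows, each a list of 2 entries, a list of its own where there are three numbers: the shift along the tool's x, y, z in mm, then the turn about the tool's z in degrees. A call has 1 to 8 rows; each row shifts and turns the commanded pose from where the row before left it, along the tool's axes as they then stand; what a row does not reach is not made up. A row lasts 1/8 s, in which the tool goes at most 62.5 mm and 10.7 degrees, less where a joint would pass 70% of its speed; a pose out of reach is approached as far as the arm can. A call with a gripper value outside its range is refused whole. OPENING is the finger opening in mm, from 0 to 87, set as the call begins (- or left out, the last holds). The fingers move at their own pace and stop on an object; FORCE is the grip in N (left out, the last holds). Time passes only in rows, so rows that do not move let the fingers close. It gives the time, the measured TCP pose, the force and the opening at its end, in the units of the state.
- robot.get_obs(): the state, without advancing time (a new reading comes with each control period).
- camera(name): name is "scene" or "top" or "wrist"; returns a dict with "pixels" (384x512x3 uint8, blue, green, red), "mtx" (3x3 intrinsics, pixels), "R" (3x3) and "t" (3): a world point X has camera coordinates R X + t. Camera axes: x right, y down, z forward; pixel columns grow to the right and rows downward; lengths in m; the calibration is good to about 2 mm. A picture is of the moment at which its call begins. There is no depth.
- order.hand_in(): hands the job in, once; it reports no verdict.
The state is a dict: "time": time; "q": joint angles; "joint_velocities": joint speeds; "joint_torque": joint torques, N m; "position": TCP position; "tool_rot": TCP orientation; "ft_force": force on the tool from outside, world axes, zero at the start; "moment": the same for the moment, N m; "grip_width": finger opening in m.
Only numpy, scipy, OpenCV 4.12 (cv2) and the standard library are available. Lean on these libraries where they do the work, as an engineer would, in place of code of your own. Each camera call takes 0.05 s, during which the arm holds its last target. There are 200 camera calls.

## Task

The sliding clamp of the leak-test stand is shut too far: lift its release bar and, holding the bar up, slide the carriage back until there is room for the ribbed adaptor, then let go so that it catches in a notch. Stand the adaptor upright on the round pad, then lift the bar again, slide the carriage up until its jaw just meets the adaptor and let go, so that the bar drops into the nearest notch and the adaptor is held between the jaws. Do not knock the adaptor over, and leave the mug and the two rolls where they are.

Things in the scene. Friction and masses are not known exactly. Their poses are not given: they have to be found in the camera images.
- stand: Fixed test stand: aluminium base plate 100 mm (its x) by 245 mm (its y), 12 mm high. Origin on the desk, on the centre line; the plate runs from y = -100 to +145 mm. y runs along the rail from the carriage to the fixed jaw, z up. A toothed rack (one long slot, then 4 notches 16 mm apart) lies along its -x edge. The fixed jaw beyond the pad is a V, top 40 mm above the desk, open to the carriage.
- seat (a point): Centre of the top of the round rubber pad (66 mm across, 15 mm above the desk) on which the adaptor is to stand; at y = +95 mm in the stand's frame. An adaptor standing here, its foot concentric with the pad, just touches both faces of the V jaw.
- bar_mid (a point): Middle of the steel release bar: 88 mm long (stand x), 10 mm thick (stand y), 14 mm high, on two legs 38 mm either side. When down the middle is 76 mm above the desk, 36 mm above the carriage's top; it is 62 mm behind (stand -y of) the jaw face. Pulling the bar along the rail slides the carriage. Pinch it from above, fingers closing along the rail.
- bar (a joint): Height of the release bar (m): 0 = down, pin fully in a notch; 0.018 = upper stop. A spring pulls it down with 5 N (bottom) to 8 N (top), weight included. From 0.010 up the pin clears the teeth and the carriage slides freely; lower, it is locked. Let go over a tooth, the pin slides down the tooth's sloping top into the nearest notch and draws the carriage along.
- carriage (a joint): Carriage position (m), 0 to 0.084, growing as it slides back (stand -y). The rack has a long slot (0 to 0.016, where it starts, loose) and notches at 0.032, 0.048, 0.064, 0.080, 1 mm of play. The jaw face (top 40 mm above the desk) is 6.5 mm beyond the pad's centre at 0; it meets an adaptor seated in the V at 0.0295, so notch 0.032 holds it (2.5 mm play); 0.064, 0.080 leave easy room for it.
- adaptor: Loose upright adaptor, a black ribbed cylinder, 82 mm high, 0.08 to 0.17 kg; origin at the centre of its underside, z up. Foot 46 mm across up to 30 mm high, body 52 mm across from 30 to 66 mm, neck 38 mm across above that. Grip it round the 52 mm body. It starts on the desk to the right of the stand.
- mug: White mug, 79 mm across without its handle, 89 mm high, a bystander on the desk behind the work; origin at the centre of its underside.
- tape_roll: Roll of brown tape lying flat, 92 mm across, 48 mm high, a bystander; origin at the centre of its underside.
- label_roll: Roll of white labels lying flat, 58 mm across, 33 mm high, a bystander; origin at the centre of its underside.
Mind the look-alikes: they are no part of the job. What is shaped like the adaptor but turquoise is not meant.

How it is judged:
On the way, in this order (a step that is already met when the one before it is completed fails the run):
1. the carriage is slid back far enough for the adaptor and the let-go bar has caught in a notch (value of joint carriage above 0.045 m and value of joint bar below 0.003 m and contact force between the fingers and stand below 0.2 N), for 0.2 s.
2. the adaptor stands upright on the pad, let go, with the carriage still back (horizontal distance between adaptor and seat below 0.02 m and z of adaptor in the frame of seat between -0.004 and 0.004 m and angle between adaptor's own z axis and vertical below 0.1 rad and contact force between the fingers and adaptor below 0.2 N and value of joint carriage above 0.036 m), for 0.2 s.
3. the bar is held up and the carriage is slid up to the adaptor (value of joint bar above 0.007 m and value of joint carriage below 0.04 m), for 0.05 s.
At the end, for the whole second after the job is handed in: The adaptor stands upright (within 0.1 rad) and at rest on the pad, within 7 mm of the pad's centre, between the jaws; the carriage is caught in the notch at 0.032 m (0.0295 to 0.0345) with the release bar fully down (under 3 mm) (value of joint carriage between 0.0295 and 0.0345 m and value of joint bar below 0.003 m and horizontal distance between adaptor and seat below 0.007 m and z of adaptor in the frame of seat between -0.004 and 0.004 m and angle between adaptor's own z axis and vertical below 0.1 rad and linear speed of adaptor below 0.02 m/s and velocity of joint carriage between -0.01 and 0.01 m/s); the robot touches nothing.
It fails at once if the adaptor is knocked over (angle between adaptor's own z axis and vertical above 0.6 rad).
It fails at once if the mug is moved (distance of mug from where it was at the start of the episode above 0.02 m).
It fails at once if the tape roll is moved (distance of tape_roll from where it was at the start of the episode above 0.02 m).
It fails at once if the label roll is moved (distance of label_roll from where it was at the start of the episode above 0.02 m).
It fails at once if the carriage is forced past a tooth of the rack with the bar down (value of joint bar below 0.004 m and (value of joint carriage between 0.02 and 0.028 m or value of joint carriage between 0.036 and 0.044 m or value of joint carriage between 0.052 and 0.06 m or value of joint carriage between 0.068 and 0.076 m)).
It also fails if it takes over 58 s, if anything falls off the work surface, if the arm or the gripper's body presses on something with over 40 N, if the wrist force passes 120 N, or if a joint passes its speed limit or range.

## Working session

There is one attempt and no reset: what is moved stays moved. The work goes in short steps, Python scripts to look and compute and a shell command to move; the robot and the scene stay as the last step left them, time stands still between calls to the robot, and variables do not carry over. Pictures are saved under pics/ and viewed, about 8 in all and at most 12, crops included, and the job is handed in when it is done.

```bash
mkdir -p pics; cat > h.py <<'E'
import numpy as np, cv2
from rig import robot, camera, order
from scipy.spatial.transform import Rotation as Rn
def snap(n,f):
    c=camera(n); cv2.imwrite('pics/'+f,c['pixels']); np.savez('pics/'+f+'.npz',**c); return c
def ray(f,u,v,z):
    c=np.load('pics/'+f+'.npz'); R,t=c['R'],c['t']
    d=R.T@np.linalg.solve(c['mtx'],[u,v,1.]); o=-R.T@t
    return o+d*(z-o[2])/d[2]
def proj(f,X):
    c=np.load('pics/'+f+'.npz'); p=c['mtx']@(c['R']@np.array(X)+c['t']); return p[:2]/p[2]
def delta(target):
    o=robot.get_obs(); R=Rn.from_quat(o['tool_rot']); return R.inv().apply(np.array(target)-o['position'])*1000
E
python3 - <<'E'
from h import *
a=snap('top','t0.png'); b=snap('scene','s0.png')
cv2.imwrite('pics/both.png',cv2.resize(a['pixels'],(800,600),interpolation=cv2.INTER_CUBIC))
o=robot.get_obs(); print(o['time'],o['position'],Rn.from_quat(o['tool_rot']).as_matrix().round(3))
for c in(a,b): print((-c['R'].T@c['t']).round(3))
E
```

```text
0.1 [0.18964426 0.59482708 0.22178059] [[ 0.304  0.953 -0.001]
 [ 0.953 -0.304 -0.002]
 [-0.002 -0.    -1.   ]]
[ 0.506 -0.067  1.021]
[-0.236 -0.343  1.035]
```

View pics/both.png

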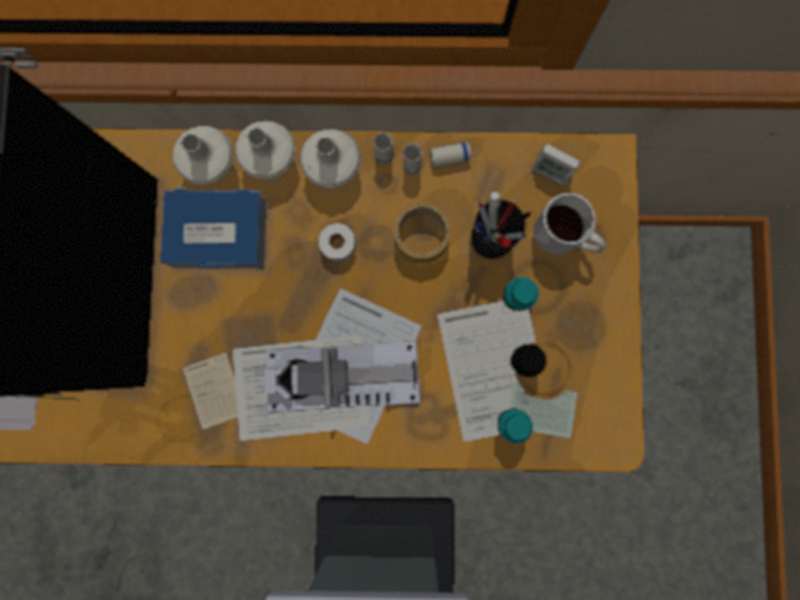

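View pics/s0.png

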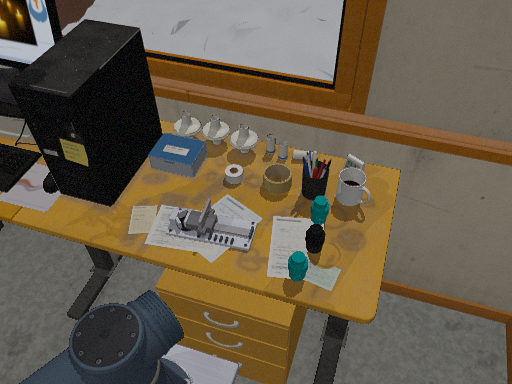

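The top view shows the stand at about (340,375) of the 800 px picture, with the V jaw at left and the bar at about (330,375). The black adaptor is at (528,360) between two turquoise ones at (521,293) and (515,425). The mug, tape roll and label roll are behind the work. Next, an enlarged crop to read pixel positions.

```bash
python3 - <<'E'
from h import *
c=np.load('pics/t0.png.npz')['pixels']
# orig px: x 160..380, y 170..300
a=cv2.resize(c[205:275,160:280],None,fx=6.5,fy=6.5,interpolation=cv2.INTER_CUBIC)[:,:780]
b=cv2.resize(c[215:245,310:370],None,fx=4,fy=4,interpolation=cv2.INTER_CUBIC)
out=np.zeros((600,800,3),np.uint8); out[:a.shape[0],:a.shape[1]]=a; out[460:460+b.shape[0],:b.shape[1]]=b
cv2.imwrite('pics/crop.png',out)
for p in [(256,192),(0,192),(256,0)]: print(p,ray('t0.png',*p,0).round(3))
g=cv2.cvtColor(c,cv2.COLOR_BGR2GRAY)[215:248,318:360]
m=(g<45).astype(np.uint8); n,l,s,ce=cv2.connectedComponentsWithStats(m)
for i in range(1,n):
  if s[i,4]>30: print(s[i]+[318,215,0,0,0],ce[i]+[318,215],ray('t0.png',*(ce[i]+[318,215]),.07))
E
```

```text
(256, 192) [ 0.621 -0.046  0.   ]
(0, 192) [0.612 0.615 0.   ]
(256, 0) [ 1.143 -0.038  0.   ]
[327 221  22  21 357] [337.97478992 230.65826331] [ 0.52348143 -0.24228545  0.07      ]
```

View pics/crop.png

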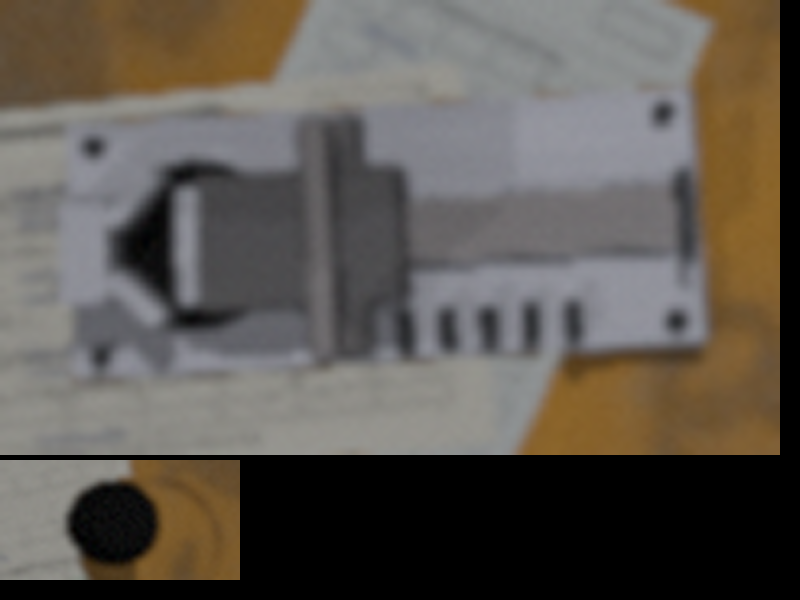

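```bash
python3 - <<'E'
from h import *
f=lambda x,y:(160+(x+.5)/6.5-.5,205+(y+.5)/6.5-.5)
P=[(62,125),(693,93),(707,345),(75,375)]; W=np.array([ray('t0.png',*f(*p),.012)[:2] for p in P])
M=np.array([[.05,.145],[.05,-.1],[-.05,-.1],[-.05,.145]])
# rigid fit
a=M-M.mean(0); b=W-W.mean(0); th=np.arctan2((a[:,0]*b[:,1]-a[:,1]*b[:,0]).sum(),(a*b).sum())
R=np.array([[np.cos(th),-np.sin(th)],[np.sin(th),np.cos(th)]]); o=W.mean(0)-R@M.mean(0)
print('yaw',np.degrees(th),'o',o,'res mm',((M@R.T+o-W)*1000).round(1).tolist())
print('seat',o+R@[0,.095])
B=np.array([ray('t0.png',*f(*p),.083)[:2] for p in [(302,118),(325,117),(333,362),(312,362)]])
print('bar',B.mean(0),((B-o)@R*1000).round(1).tolist(),'expected y',.095+.0065-.062)
for z in(.05,.066,.082): print(ray('t0.png',337.7,230.8,z))
tcp=robot.get_obs(); print(tcp['position'], Rn.from_quat(tcp['tool_rot']).as_euler('ZYX',degrees=True))
bm=[*(o+R@[0,.0395]),.0]
print(bm, delta(bm[:2]+[.2]), 'tool z err')
E
```

```text
yaw 3.700680508242629 o [0.49727156 0.02346188] res mm [[1.7, -0.6], [1.9, -0.5], [-1.3, -0.4], [-2.3, 1.5]]
seat [0.49113987 0.11826379]
bar [0.49430648 0.06168886] [[43.2, 42.5], [43.1, 34.2], [-44.3, 34.6], [-43.9, 42.1]] expected y 0.03950000000000001
[ 0.52350671 -0.24531311  0.05      ]
[ 0.52321235 -0.2423702   0.066     ]
[ 0.52291798 -0.2394273   0.082     ]
[0.18964426 0.59482708 0.22178059] [ 7.23029618e+01  1.09064275e-01 -1.79981454e+02]
[np.float64(0.4947220662090026), np.float64(0.06287951872000981), 0.0] [-413.99338711  452.35139649   22.42225916] tool z err
```

```bash
python3 -m pendant '[[[-40,44,0],0],[[-40,44,0],0],[[-40,44,0],0],[[-40,44,0],0],[[-40,44,0],0],[[-40,44,0],0],[[-40,44,0],0],[[-40,44,0],0]]' 60 20; python3 -m pendant '[[[-40,44,0],0],[[-40,44,0],0],[[0,0,0],-10.7],[[0,0,0],-10.7],[[0,0,0],0]]'
python3 - <<'E'
from h import *
print(delta([.4945,.0622,.2]).round(1)); o=robot.get_obs(); print(o['position'],Rn.from_quat(o['tool_rot']).as_euler('ZYX',degrees=True),o['ft_force'])
E
```

```text
time: 1.1
position: [0.4286, 0.1818, 0.2226]
tool_rot: [0.807, 0.59, 0.0, -0.0]
ft_force: [1.4, 0.6, 0.5]
grip_width: 0.0603
time: 1.72
position: [0.4873, 0.0804, 0.2223]
tool_rot: [0.685, 0.729, -0.0, -0.0]
ft_force: [-0.3, -0.5, -0.4]
grip_width: 0.0598
[-18.6   6.1  22.3]
[0.48727024 0.08036937 0.22231371] [ 9.35442227e+01 -8.44270813e-03 -1.79947187e+02] [-0.28309571 -0.4982176  -0.38011121]
```

```bash
python3 -m pendant '[[[-18.6,6,30],0],[[0,0,30],0],[[0,0,0],0]]'
python3 - <<'E'
from h import *
w=snap('wrist','w1.png'); t=snap('top','t1.png')
im=np.hstack([cv2.resize(w['pixels'],None,fx=1.0,fy=1.0),cv2.resize(t['pixels'][200:280,180:260],(288,384))])
cv2.imwrite('pics/v1.png',im)
print(delta([.4945,.0622,.079]).round(1), proj('w1.png',[.4945,.0622,.083]))
E
```

```text
time: 2.1
position: [0.4927, 0.0628, 0.1609]
tool_rot: [0.685, 0.729, -0.002, -0.002]
ft_force: [1.0, 0.8, 0.7]
grip_width: 0.0603
[-0.5 -0.4 84. ] [254.97242706 201.13422915]
```

View pics/v1.png

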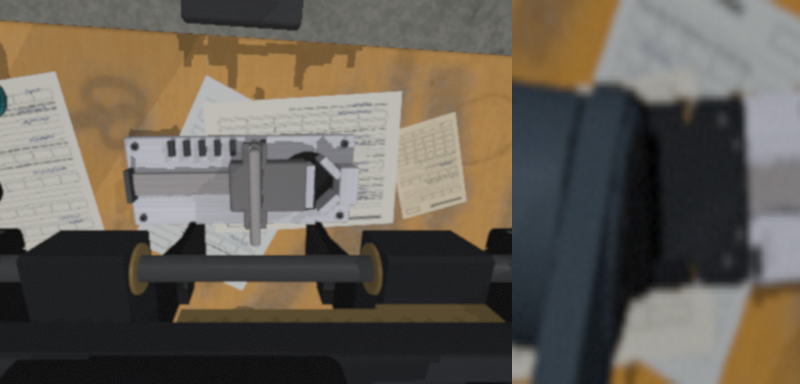

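Wrist view: the bar runs from (254,143) to (256,245), middle close to the predicted (255,201), and it is square to the fingers. I'll descend and grip.

```bash
python3 -m pendant '[[[0,0,40],0],[[0,0,30],0],[[0,0,12],0],[[0,0,0],0]]'; python3 -m pendant '[[[0,0,0],0],[[0,0,0],0],[[0,0,0],0],[[0,0,0],0],[[0,0,0],0],[[0,0,0],0]]' 0 40;  python3 - <<'E'
from h import *
f=lambda p:p
P=[(348,137),(124,137),(135,229),(357,222)]
print([ray('w1.png',*p,.012)[:2].round(4).tolist() for p in P])
o=robot.get_obs(); print(o['position'],o['moment'])
E
```

```text
time: 2.7
position: [0.4951, 0.0626, 0.081]
tool_rot: [0.684, 0.73, 0.0, 0.0]
ft_force: [-0.6, 0.4, 0.6]
grip_width: 0.06
time: 3.45
position: [0.4947, 0.0624, 0.0806]
tool_rot: [0.684, 0.73, -0.0, -0.0]
ft_force: [-0.3, 0.1, 0.2]
grip_width: 0.0085
[[0.4396, 0.1571], [0.4545, -0.0788], [0.5587, -0.0721], [0.5341, 0.1816]]
[0.49467656 0.06244967 0.08062618] [0.05805826 0.01629658 0.05475811]
```

```bash
python3 -m pendant '[[[0,0,-7],0],[[0,0,-7],0],[[0,0,0],0],[[0,0,0],0]]'
```

```text
time: 3.95
position: [0.4947, 0.0625, 0.0945]
tool_rot: [0.684, 0.73, -0.0, -0.0]
ft_force: [1.2, -0.5, -7.1]
grip_width: 0.0088
```

```bash
python3 -m pendant '[[[-5,0,0],0],[[-10,0,0],0],[[-12,0,0],0],[[-12,0,0],0],[[-12,0,0],0],[[-12,0,0],0],[[-10,0,0],0],[[-5,0,0],0]]'; python3 -m pendant '[[[0,0,0],0],[[0,0,0],0]]'
```

```text
time: 4.95
position: [0.5005, -0.0163, 0.0948]
tool_rot: [0.684, 0.729, 0.0, 0.001]
ft_force: [4.0, 0.7, -7.4]
grip_width: 0.0089
time: 5.2
position: [0.5005, -0.0154, 0.0948]
tool_rot: [0.684, 0.73, 0.0, 0.001]
ft_force: [4.7, -0.4, -7.3]
grip_width: 0.0082
```

```bash
python3 -m pendant '[[[0,0,5],0],[[0,0,5],0],[[0,0,2],0],[[0,0,0],0]]';python3 -m pendant '[[[0,0,0],0],[[0,0,0],0],[[0,0,0],0]]' 40; python3 -m pendant '[[[0,0,-30],0],[[0,0,-50],0],[[0,0,-60],0],[[0,0,0],0]]' 87
python3 - <<'E'
from h import *
w=snap('wrist','w2.png')
c=w['pixels'][90:270]
cv2.imwrite('pics/v2.png',cv2.resize(c,(800,281*1),interpolation=cv2.INTER_CUBIC))
E
```

```text
time: 5.7
position: [0.5005, -0.0153, 0.0825]
tool_rot: [0.684, 0.73, 0.0, 0.001]
ft_force: [4.7, 0.5, -5.9]
grip_width: 0.0084
time: 6.08
position: [0.4985, -0.015, 0.0827]
tool_rot: [0.684, 0.73, -0.001, -0.001]
ft_force: [0.2, -0.1, 0.4]
grip_width: 0.0306
time: 6.58
position: [0.5023, -0.016, 0.2272]
tool_rot: [0.684, 0.73, 0.002, 0.004]
ft_force: [-0.0, -0.5, -0.3]
grip_width: 0.0702
```

View pics/v2.png

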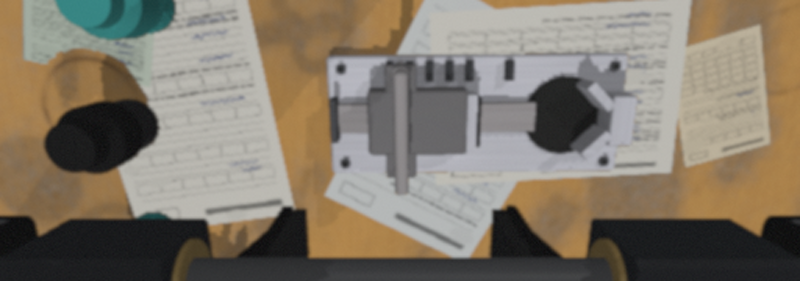

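Wrist view: the carriage is back with the bar at (400,128), the black pad at about (567,115) is free, and the black adaptor is at (75,148). Moving over the adaptor, and re-measuring stand and adaptor from there.

```bash
python3 - <<'E'
from h import *
print(delta([.523,-.2415,.18]).round(1))
print('adaptor top from wrist',ray('w2.png',72/1.5625,90+148/1.5625,.082))
print('pad',ray('w2.png',567/1.5625,90+115/1.5625,.015))
print('corners',[ray('w2.png',x/1.5625,90+y/1.5625,.012)[:2].round(4).tolist() for x,y in[(328,57),(333,172),(627,65)]])
E
```

```text
[-226.9    7.7   45.2]
adaptor top from wrist [ 0.52386812 -0.24472814  0.082     ]
pad [0.48880246 0.12189726 0.015     ]
corners [[0.455, -0.0778], [0.5526, -0.0713], [0.4453, 0.1646]]
```

```bash
python3 -m pendant '[[[-50,2,0],0],[[-58,2,0],0],[[-58,2,10],0],[[-45,1,20],0],[[-16,0,10],0],[[0,0,0],0],[[0,0,0],0]]' 87 
python3 - <<'E'
from h import *
w=snap('wrist','w3.png'); t=snap('top','t3.png')
a=cv2.resize(w['pixels'][60:300,130:380],(400,384),interpolation=cv2.INTER_CUBIC)
b=cv2.resize(t['pixels'][210:270,165:275],(800,436)[:2],interpolation=cv2.INTER_CUBIC)
b=cv2.resize(t['pixels'][215:265,165:225],None,fx=6.6,fy=6.6,interpolation=cv2.INTER_CUBIC)
out=np.zeros((384,800,3),np.uint8); out[:,:400]=a; out[:330,400:796]=b[:330,:396]
cv2.imwrite('pics/v3.png',out)
print(robot.get_obs()['position'],delta([.523,-.2415,.055]).round(1))
for z in (0.03,.066,.082): print(proj('w3.png',[.523,-.2415,z]))
E
```

```text
time: 7.5
position: [0.5209, -0.2396, 0.1824]
tool_rot: [0.683, 0.73, 0.0, -0.001]
ft_force: [-0.2, -0.6, -0.9]
grip_width: 0.0871
[ 0.52150165 -0.2397723   0.18318023] [ -1.9   1.4 128.2]
[253.62274226 180.83857522]
[253.48445247 189.33121063]
[253.41181021 193.79230821]
```

View pics/v3.png

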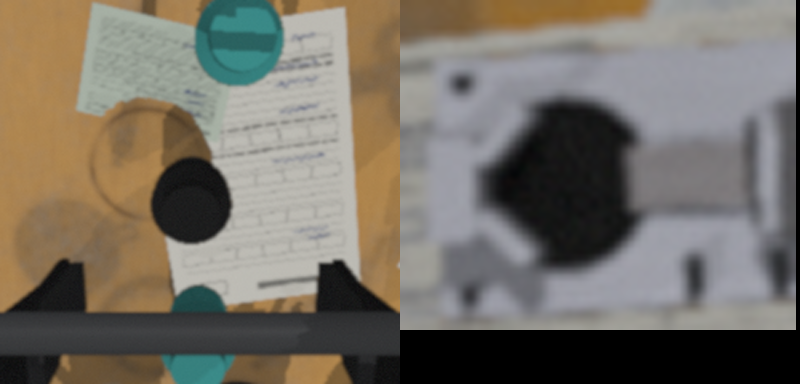

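The wrist view shows the adaptor's neck centre at (192,213) and its body spanning 151–231. The top view shows the pad, with top at y=97, bottom at 268 and centre at about (566,183).

```bash
python3 - <<'E'
from h import *
print('neck',ray('w3.png',130+192/1.6,60+213/1.6,.082),'body',ray('w3.png',130+191/1.6,191,.066))
f=lambda x,y:(165+(x-400+.5)/6.6-.5,215+(y+.5)/6.6-.5)
print('pad top cam',ray('t3.png',*f(566,183),.015))
t=np.load('pics/t3.png.npz')['pixels']
g=cv2.cvtColor(cv2.resize(t[215:265,165:225],None,fx=6.6,fy=6.6,interpolation=cv2.INTER_CUBIC),cv2.COLOR_BGR2GRAY)
n,l,s,ce=cv2.connectedComponentsWithStats((g<70).astype(np.uint8))
i=1+np.argmax(s[1:,4]); ys,xs=np.nonzero(l==i); h=cv2.convexHull(np.c_[xs,ys].astype(np.int32))[:,0].astype(float)
print(s[i]); k=h[h[:,0]>130]; A=np.c_[2*k,np.ones(len(k))]; c=np.linalg.lstsq(A,(k**2).sum(1),rcond=None)[0]; print(c[:2]+[400,0],np.sqrt(c[2]+c[0]**2+c[1]**2))
print(ray('t3.png',*f(c[0]+400,c[1]),.015))
E
```

```text
neck [ 0.52256117 -0.24474089  0.082     ] body [ 0.52498645 -0.24546555  0.066     ]
pad top cam [0.49052821 0.11790732 0.015     ]
[   83   101   156   167 17863]
[564.22231563 183.4160573 ] 83.19290199542037
[0.4903625  0.11857661 0.015     ]
```

```bash
python3 -m pendant '[[[-4,2,30],0],[[0,0,40],0],[[0,0,40],0],[[0,0,18],0],[[0,0,0],0],[[0,0,0],0]]' 87; python3 -m pendant '[[[0,0,0],0],[[0,0,0],0],[[0,0,0],0],[[0,0,0],0],[[0,0,0],0],[[0,0,0],0]]' 45 25
python3 - <<'E'
from h import *
w=snap('wrist','w4.png'); cv2.imwrite('pics/v4.png',w['pixels'][150:384])
o=robot.get_obs(); print(o['position'],o['ft_force'],o['grip_width'])
E
```

```text
time: 8.35
position: [0.5248, -0.2458, 0.0561]
tool_rot: [0.684, 0.73, 0.0, 0.001]
ft_force: [-0.5, 0.9, -0.4]
grip_width: 0.0873
time: 9.1
position: [0.5237, -0.2453, 0.0547]
tool_rot: [0.684, 0.73, -0.0, -0.0]
ft_force: [-0.6, 0.4, 0.7]
grip_width: 0.0496
[ 0.52368582 -0.24534527  0.05470904] [-0.19577687  0.19487726  1.67330049] 0.049250169877893366
```

View pics/v4.png

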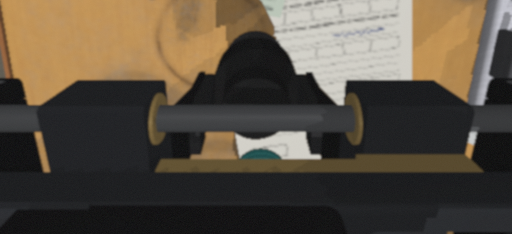

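```bash
python3 -m pendant '[[[0,0,-15],0],[[0,0,-35],0],[[0,0,-40],0],[[0,0,-30],0],[[0,0,0],0],[[0,0,0],0]]'
python3 - <<'E'
from h import *
w=snap('wrist','w5.png')
o=robot.get_obs(); p=o['position']; print(p,o['ft_force'],o['grip_width'],delta([.491,.1143,.175]).round(1))
# adaptor pixel prediction if centred
for z in(.027,): print('neck top centre',proj('w5.png',[p[0],p[1],p[2]+z]),proj('w5.png',[p[0]+.005,p[1],p[2]+z]))
t=snap('top','t5.png')
a=cv2.resize(w['pixels'][170:330,180:340],(400,400),interpolation=cv2.INTER_CUBIC)
b=cv2.resize(t['pixels'][200:260,300:360],(400,400),interpolation=cv2.INTER_CUBIC)
cv2.imwrite('pics/v5.png',np.hstack([a,b]))
E
```

```text
time: 9.9
position: [0.5229, -0.2447, 0.174]
tool_rot: [0.684, 0.73, -0.0, -0.001]
ft_force: [-0.1, -0.7, -1.6]
grip_width: 0.0493
[ 0.52267453 -0.24456543  0.17340457] [ 0.16320788  0.70179669 -1.34909919] 0.04933280789359596 [360.2  -8.4  -0.9]
neck top centre [256.62777624 257.06653174] [255.99275681 265.62599643]
```

View pics/v5.png

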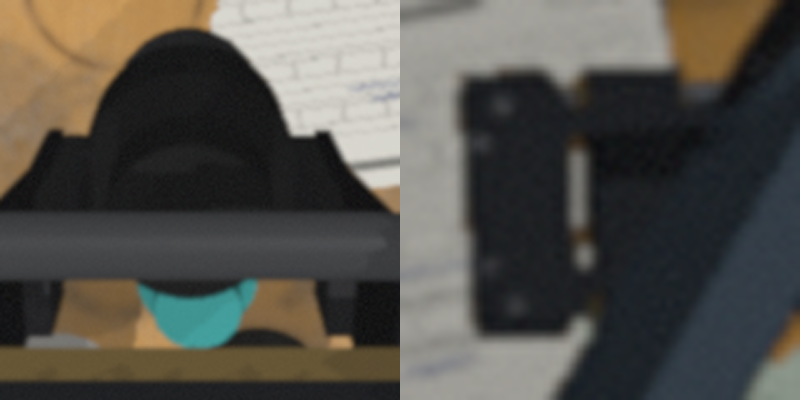

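The neck top ellipse is centred at about (190,222), which is pixel (256,259); a centred grip predicts (256.6,257). So the adaptor is centred and upright in the grip, and I'll carry it over.

```bash
python3 -m pendant '[[[25,0,0],0],[[50,-1,0],0],[[58,-2,0],0],[[58,-2,0],0],[[58,-2,0],0],[[58,-1,0],0],[[38,0,0],0],[[15,0,0],0]]'; python3 -m pendant '[[[0,0,0],0],[[0,0,0],0],[[0,0,0],0]]'
python3 - <<'E'
from h import *
for _ in range(3):
  print(delta([.491,.1143,.073]).round(1))
  w=snap('wrist','w6.png')
o=robot.get_obs(); print(o['position'],o['ft_force'],Rn.from_quat(o['tool_rot']).as_euler('ZYX',degrees=True))
cv2.imwrite('pics/v6.png',w['pixels'])
E
```

```text
time: 11.0
position: [0.4903, 0.1163, 0.1739]
tool_rot: [0.682, 0.731, -0.001, -0.001]
ft_force: [0.7, -0.0, -1.5]
grip_width: 0.0493
time: 11.38
position: [0.4927, 0.1122, 0.1746]
tool_rot: [0.685, 0.729, -0.0, 0.0]
ft_force: [-0.1, -0.2, -1.5]
grip_width: 0.0494
[  2.3  -1.5 101.6]
[  2.2  -1.5 101.6]
[  2.1  -1.5 101.6]
[0.49263279 0.11250673 0.17462916] [ 0.84179374  0.45331121 -0.75268209] [ 9.36111781e+01  3.10472978e-03 -1.79998116e+02]
```

View pics/v6.png

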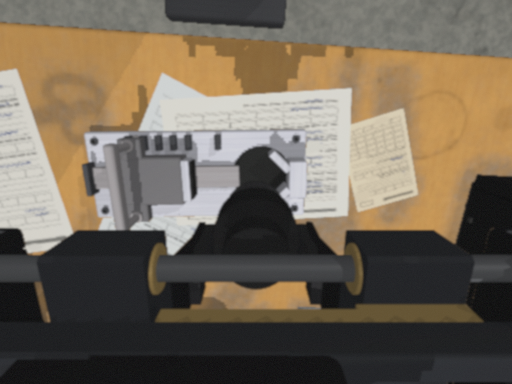

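```bash
python3 -m pendant '[[[3.6,-1.9,10],0],[[0,0,30],0],[[0,0,30],0],[[0,0,20],0],[[0,0,8],0],[[0,0,0],0],[[0,0,0],0]]'; python3 -m pendant '[[[0,0,2],0],[[0,0,2],0],[[0,0,2],0],[[0,0,0],0],[[0,0,0],0]]'
```

```text
time: 12.4
position: [0.4909, 0.1169, 0.0773]
tool_rot: [0.684, 0.73, 0.001, 0.001]
ft_force: [-0.3, 0.5, -0.4]
grip_width: 0.0491
time: 13.02
position: [0.4903, 0.1169, 0.0706]
tool_rot: [0.684, 0.73, -0.0, -0.0]
ft_force: [0.5, -0.3, -0.1]
grip_width: 0.0491
```

```bash
python3 -m pendant '[[[0,0,1],0],[[0,0,0],0],[[0,0,0],0]]'; python3 -m pendant '[[[0,0,0],0],[[0,0,0],0],[[0,0,0],0],[[0,0,0],0]]' 87; python3 -m pendant '[[[0,0,-30],0],[[0,0,-45],0],[[0,0,-50],0],[[0,0,-20],0],[[0,0,0],0],[[0,0,0],0]]'
python3 - <<'E'
from h import *
w=snap('wrist','w7.png'); t=snap('top','t7.png')
cv2.imwrite('pics/v7.png',cv2.resize(w['pixels'][80:260,80:380],(800,480),interpolation=cv2.INTER_CUBIC))
print(robot.get_obs()['position'])
E
```

```text
time: 13.4
position: [0.4905, 0.1169, 0.0697]
tool_rot: [0.684, 0.73, 0.0, 0.0]
ft_force: [0.9, -0.1, -0.9]
grip_width: 0.0494
time: 13.9
position: [0.4902, 0.1169, 0.0696]
tool_rot: [0.684, 0.73, -0.0, -0.0]
ft_force: [1.4, -0.3, -0.2]
grip_width: 0.081
time: 14.65
position: [0.4894, 0.1168, 0.2136]
tool_rot: [0.684, 0.73, -0.001, -0.001]
ft_force: [-0.7, -0.1, -0.7]
grip_width: 0.0871
[0.48921791 0.11682762 0.21315232]
```

View pics/v7.png

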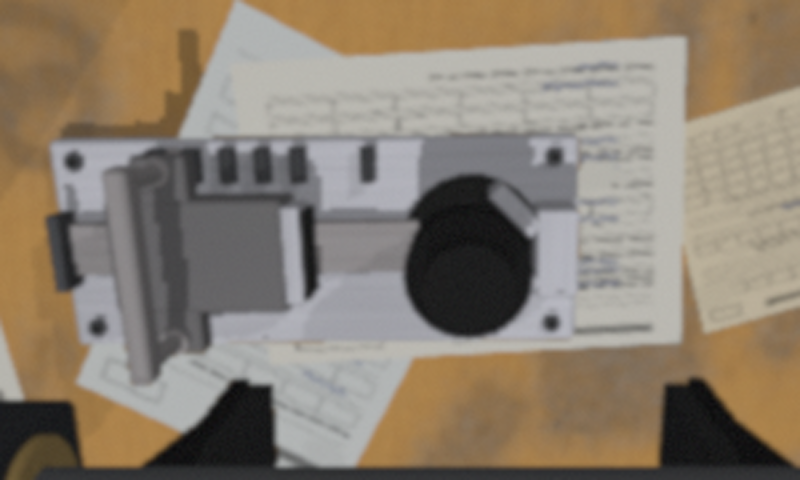

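The adaptor stands upright on the pad at about (470,270), inside the V, with the jaw clear at (290,255). Going back to the bar.

```bash
python3 - <<'E'
from h import *
print(delta([.500,-.0155,.081]).round(1))
E
python3 -m pendant '[[[-30,0,0],0],[[-50,1,0],0],[[-40,1,0],0],[[-12,0,20],0],[[0,0,20],0],[[0,0,0],0],[[0,0,0],0]]' 60
python3 - <<'E'
from h import *
print(delta([.500,-.0155,.081]).round(1))
E
```

```text
[-132.8    2.7  132.1]
time: 15.62
position: [0.5008, -0.0145, 0.1744]
tool_rot: [0.684, 0.73, -0.0, -0.0]
ft_force: [0.6, -0.8, 1.0]
grip_width: 0.0604
[-0.9 -0.8 93.4]
```

```bash
python3 -m pendant '[[[-1,0,30],0],[[0,0,40],0],[[0,0,23],0],[[0,0,0],0],[[0,0,0],0]]'; python3 -m pendant '[[[0,0,0],0],[[0,0,0],0],[[0,0,0],0],[[0,0,0],0],[[0,0,0],0],[[0,0,0],0]]' 0 40; python3 -m pendant '[[[0,0,-7],0],[[0,0,-7],0],[[0,0,0],0],[[0,0,0],0]]'
```

```text
time: 16.25
position: [0.5019, -0.0157, 0.0827]
tool_rot: [0.684, 0.73, 0.001, 0.001]
ft_force: [0.2, -0.7, 0.4]
grip_width: 0.06
time: 17.0
position: [0.5009, -0.0157, 0.0816]
tool_rot: [0.684, 0.73, -0.0, -0.0]
ft_force: [-0.3, -0.4, 1.1]
grip_width: 0.0083
time: 17.5
position: [0.5008, -0.0157, 0.0955]
tool_rot: [0.684, 0.73, -0.0, -0.0]
ft_force: [1.7, -0.1, -7.3]
grip_width: 0.0078
```

```bash
python3 -m pendant '[[[5,0,0],0],[[9,0,0],0],[[10,0,0],0],[[9,0,0],0],[[6,0,0],0],[[3,0,0],0],[[0,0,0],0],[[0,0,0],0]]'; python3 -m pendant '[[[2,0,0],0],[[1,0,0],0],[[0,0,0],0],[[0,0,0],0]]';  python3 -m pendant '[[[1,0,0],0],[[1,0,0],0],[[0,0,0],0],[[0,0,0],0]]'
```

```text
time: 18.5
position: [0.4977, 0.0262, 0.0955]
tool_rot: [0.684, 0.73, -0.0, -0.0]
ft_force: [-0.6, 0.1, -6.7]
grip_width: 0.0074
time: 19.0
position: [0.4975, 0.0292, 0.0956]
tool_rot: [0.684, 0.73, -0.0, -0.0]
ft_force: [-3.0, 0.5, -7.0]
grip_width: 0.0073
time: 19.5
position: [0.4973, 0.0314, 0.0955]
tool_rot: [0.684, 0.73, -0.0, -0.0]
ft_force: [-2.8, 0.2, -7.0]
grip_width: 0.0077
```

```bash
python3 -m pendant '[[[1,0,0],0],[[0,0,0],0],[[0,0,0],0]]'
python3 - <<'E'
from h import *
w=snap('wrist','w8.png'); s=snap('scene','s8.png')
a=cv2.resize(w['pixels'][90:290,180:380],(400,400),interpolation=cv2.INTER_CUBIC)
b=cv2.resize(s['pixels'][190:260,160:260],(400,280),interpolation=cv2.INTER_CUBIC)
out=np.zeros((400,800,3),np.uint8); out[:,:400]=a; out[:280,400:]=b
cv2.imwrite('pics/v8.png',out)
E
```

```text
time: 19.88
position: [0.4973, 0.0323, 0.0956]
tool_rot: [0.684, 0.73, -0.0, -0.0]
ft_force: [-4.1, 0.1, -7.8]
grip_width: 0.0075
```

View pics/v8.png

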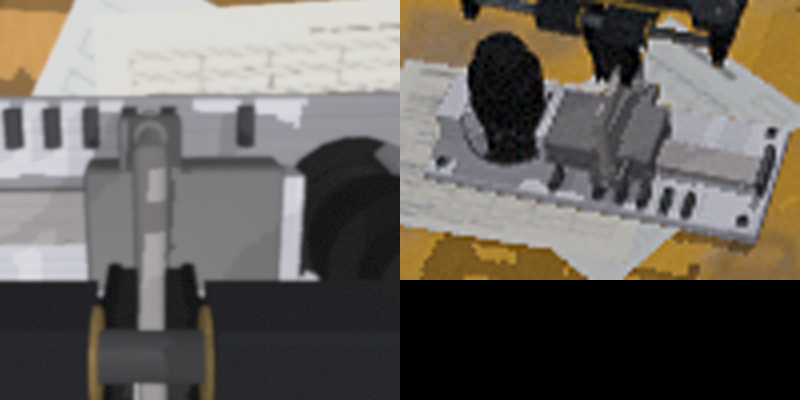

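The jaw is right at the adaptor (left view, about x=300), and the adaptor is still upright. I've moved 48 mm from the 0.080 notch, which is about 0.032, so lower and let go.

```bash
python3 -m pendant '[[[0,0,5],0],[[0,0,5],0],[[0,0,2],0],[[0,0,1],0],[[0,0,0],0],[[0,0,0],0]]';python3 -m pendant '[[[0,0,0],0],[[0,0,0],0],[[0,0,0],0]]' 40; python3 -m pendant '[[[0,0,-20],0],[[0,0,-40],0],[[0,0,-50],0],[[0,0,-20],0],[[0,0,0],0],[[0,0,0],0]]'
python3 - <<'E'
from h import *
w=snap('wrist','w9.png'); s=snap('scene','s9.png')
a=cv2.resize(w['pixels'][90:250,110:410],(800,427),interpolation=cv2.INTER_CUBIC)
cv2.imwrite('pics/v9.png',a)
E
```

```text
time: 20.72
position: [0.4974, 0.0322, 0.0827]
tool_rot: [0.684, 0.73, -0.0, -0.0]
ft_force: [-4.8, 0.0, -5.7]
grip_width: 0.0075
time: 21.1
position: [0.5007, 0.0318, 0.0838]
tool_rot: [0.684, 0.73, 0.002, 0.003]
ft_force: [1.0, -0.7, -0.5]
grip_width: 0.0298
time: 21.85
position: [0.4975, 0.0322, 0.2121]
tool_rot: [0.684, 0.73, -0.0, -0.0]
ft_force: [-0.1, 0.1, 0.7]
grip_width: 0.0398
```

View pics/v9.png

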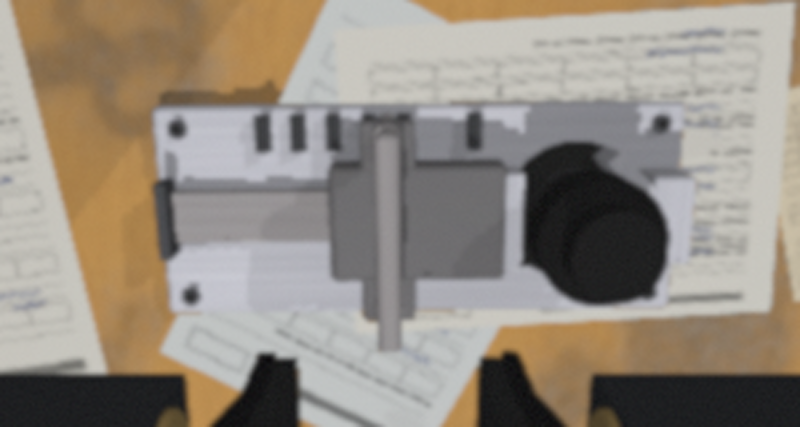

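The bar sits over the notch next to the three free ones, with the jaw at x≈515 against the adaptor (neck top at about (617,247)). Now a numeric check of spacing and centring.

```bash
python3 - <<'E'
from h import *
s=300/800; f=lambda x,y:(110+(x+.5)*s-.5,90+(y+.5)*s-.5)
yd=np.array([-.0645,.9979]); xd=np.array([.9979,.0645])
n=ray('w9.png',*f(617,247),.097)[:2]
for z in(.083,.095):
  e1=ray('w9.png',*f(385,121),z)[:2]; e2=ray('w9.png',*f(390,351),z)[:2]; b=(e1+e2)/2
  print('z',z,'bar',b,'len',np.hypot(*(e1-e2)),'adaptor from bar y,x',(n-b)@yd,(n-b)@xd)
L=[ray('w9.png',*f(*p),.012)[:2] for p in[(154,107),(682,106),(669,303),(174,313)]]
print('neck',n,'corners',np.round(L,4).tolist())
c=np.mean(L,0); print('adaptor rel stand origin-ish', (n-c)@xd,(n-c)@yd+.0225)
fn=lambda x,y:ray('w9.png',*f(x,y),.040)[:2]
print('jaw face to neck', (n-fn(524,225))@yd)
E
```

```text
z 0.083 bar [0.49311697 0.03123579] len 0.09096590070960141 adaptor from bar y,x 0.08442425574713809 -0.0010530559294727668
z 0.095 bar [0.49026045 0.03105775] len 0.0872394443587273 adaptor from bar y,x 0.08441767736873133 0.0018089428022793935
neck [0.48662053 0.11541781] corners [[0.4543, -0.0784], [0.4381, 0.1624], [0.5323, 0.1719], [0.5533, -0.0702]]
adaptor rel stand origin-ish -0.0034229939437133944 0.0918416680596254
jaw face to neck 0.02447696588587619
```

```bash
python3 -m pendant '[[[-30,0,-10],0],[[-55,0,0],0],[[-55,0,0],0],[[-55,0,0],0],[[-30,0,0],0],[[0,0,0],0],[[0,0,0],0]]'
python3 - <<'E'
from h import *
t=snap('top','t10.png'); s=snap('scene','s10.png')
a=cv2.resize(t['pixels'][210:270,160:270],(440*1,240),interpolation=cv2.INTER_CUBIC)
a=cv2.resize(t['pixels'][212:267,165:265],(800,440),interpolation=cv2.INTER_CUBIC)
b=s['pixels'][195:255,160:260]
b=cv2.resize(b,(267,160),interpolation=cv2.INTER_CUBIC)
out=np.zeros((600,800,3),np.uint8); out[:440]=a; out[440:,:267]=b
cv2.imwrite('pics/v10.png',out)
o=np.array([.4973,.0235]); yd=np.array([-.0645,.9979]); xd=np.array([.9979,.0645])
for z in(.083,.093):
  print([((proj('t10.png',[*(o+xd*x+yd*.0075),z])-[165,212]+.5)*8).round().tolist() for x in(-.044,.044)],
        [(proj('s10.png',[*(o+xd*x+yd*.0075),z])).round(1).tolist() for x in(-.044,.044)])
p=o+yd*.095; print('seated neck top px',((proj('t10.png',[*p,.097])-[165,212]+.5)*8).round(), 'per mm',((proj('t10.png',[*(p+yd*.01),.097])-proj('t10.png',[*p,.097]))*.8).round(1))
E
```

```text
time: 22.82
position: [0.5116, -0.1913, 0.2215]
tool_rot: [0.684, 0.73, -0.0, -0.002]
ft_force: [-0.3, 0.9, -0.1]
grip_width: 0.0398
[[464.0, 384.0], [451.0, 81.0]] [[209.9, 222.8], [219.9, 199.1]]
[[460.0, 386.0], [448.0, 79.0]] [[209.5, 220.5], [219.6, 196.7]]
seated neck top px [148. 248.] per mm [-3.5  0.2]
```

```bash
python3 - <<'E'
from h import *
o=np.array([.4973,.0235]); yd=np.array([-.0645,.9979]); xd=np.array([.9979,.0645])
c=np.load('pics/t10.png.npz')['pixels']; x0,y0,k=165,212,8
g=cv2.cvtColor(cv2.resize(c[y0:267,x0:265],None,fx=k,fy=k,interpolation=cv2.INTER_CUBIC),cv2.COLOR_BGR2GRAY)
n,l,s,ce=cv2.connectedComponentsWithStats((g<55).astype(np.uint8)); i=1+np.argmax(s[1:,4]); print('blob',s[i],ce[i])
# synthetic silhouette of upright adaptor at offset -> best IoU in (x,y)
def sil(dx,dy):
  m=np.zeros(g.shape,np.uint8)
  for r,z in((.023,.015),(.023,.045),(.026,.045),(.026,.081),(.019,.081),(.019,.097)):
    a=np.linspace(0,2*np.pi,40)
    p=np.array([(proj('t10.png',[*(o+xd*(dx+r*np.cos(q))+yd*(.095+dy+r*np.sin(q))),z])-[x0,y0]+.5)*k-.5 for q in a])
    cv2.fillConvexPoly(m,cv2.convexHull(p.astype(np.int32)),1)
  return m
B=(l==i); best=max(((( sil(a/1e3,b/1e3)&B).sum()/(sil(a/1e3,b/1e3)|B).sum(),a,b) for a in range(-8,9,2) for b in range(-8,9,2)))
print('IoU, dx,dy mm from seat',best)
print('row profile across bar', [int(v) for v in g[300,400:520:6]], 'col top/bottom',[int(v) for v in g[40:120:5,452]],[int(v) for v in g[350:430:5,462]])
print([ (proj('s10.png',[*(o+xd*-.044+yd*.0075),z])).round(1).tolist() for z in (.069,.083)])
E
```

```text
blob [   91   148   182   199 29153] [187.60141323 247.01938051]
IoU, dx,dy mm from seat (np.float64(0.8537889949394658), 0, -6)
row profile across bar [86, 85, 85, 86, 86, 86, 89, 100, 110, 117, 120, 113, 96, 81, 78, 81, 84, 85, 83, 80] col top/bottom [160, 157, 155, 156, 157, 157, 152, 143, 130, 117, 111, 110, 112, 113, 113, 113] [121, 122, 122, 118, 114, 104, 99, 105, 124, 146, 157, 159, 157, 156, 157, 157]
[[210.3, 226.1], [209.9, 222.8]]
```

```bash
python3 - <<'E'
from h import *
o=np.array([.4973,.0235]); yd=np.array([-.0645,.9979]); xd=np.array([.9979,.0645])
P=lambda x,y,z:((proj('t10.png',[*(o+xd*x+yd*y),z])-[165,212]+.5)*8-.5).round(1)
for d in(0,-.003,-.006):
  print(d,'left',min(P(0,.095+d+.026,.081)[0],P(0,.095+d+.019,.097)[0]),'top/bot',P(.026,.095+d,.081),P(-.026,.095+d,.081))
c=np.load('pics/t10.png.npz')['pixels']; g=cv2.cvtColor(cv2.resize(c[212:267,165:265],None,fx=8,fy=8,interpolation=cv2.INTER_CUBIC),cv2.COLOR_BGR2GRAY)
print('row248 from x=60',[int(v) for v in g[248,60:130:5]]); print('col155 y120-',[int(v) for v in g[120:180:5,155]],[int(v) for v in g[310:370:5,155]])
E
```

```text
0 left 69.7 top/bot [155.8 157.3] [161.3 336.3]
-0.003 left 79.9 top/bot [166.  156.8] [171.6 335.8]
-0.006 left 90.2 top/bot [176.2 156.2] [181.9 335.2]
row248 from x=60 [160, 161, 158, 150, 128, 93, 61, 31, 17, 14, 13, 13, 15, 15]
col155 y120- [150, 147, 147, 145, 139, 131, 111, 89, 60, 35, 21, 13] [10, 13, 24, 43, 60, 78, 90, 94, 100, 105, 109, 109]
```

```bash
python3 -c "
from rig import order
print(order.hand_in())"
```

```text
the job is handed in; nothing more can be done
None
```

I slid the carriage back to the 0.080 notch and stood the black adaptor on the pad. Then I slid the carriage up 48 mm with the bar held up and let go in the 0.032 notch. The arm was clear of everything at about 23 s, and I handed the job in then.

What the last checks showed:
- **Carriage and bar:** In the top view the bar lies within 1 px of where it should be at 0.032 with the bar down. In the wrist view three free notches show behind it. My first wrist reading of the bar's length (91 mm against 88 mm) could have meant a raised bar. The top view and the lift force before release (about 5.7 N) both say it is down.
- **Adaptor position:** It was upright when last seen after the bar was let go. It sits about 3 mm short of the pad's centre by the wrist camera and about 4 mm by the top camera, and within about 1 to 3 mm sideways, so inside the 7 mm limit. A rough outline fit gave 6 mm short, but it was biased by the dark pad showing beside the adaptor. With the carriage in the notch, the jaw should allow at most about 3.5 mm.
- **Camera disagreement:** The two cameras differed by about 3 mm on where the seat and the adaptor were, slightly more than the stated calibration.
- **Not checked:** The last picture was not viewable because the 12-picture limit was reached, so the final check was by numbers only. I did not measure whether the mug and rolls had moved; the arm was never brought near them.

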